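Turn over a wooden tea-light holder in the flip jig

ROBOT

A 6-joint arm with a two-finger parallel gripper is mounted at the origin on the work surface. World frame = base frame: x ahead of the robot, y to its left, z up, the work surface at z = 0. Lengths are in m, angles in rad, forces in N, time in s.
With the tool pointing down it reaches from about 0.25 to 0.85 m from the base axis. Payload 12.5 kg.
Tool frame: the origin (TCP) lies at the centre of the arm's flange, where the gripper is bolted on; the fingertips stand 186 mm ahead of it and the grasp point (between the pads) lies 167 mm ahead of it; z points along the fingers, y is the line along which they close (so a half turn about z gives the same grasp; the last joint's range is limited). The gripper opens to 93 mm and grips with 3 to 60 N. Pads are 15 mm wide; open, the fingers measure 128 mm over their backs; the gripper's body (75 mm by 188 mm) begins 65 mm behind the grasp point.
Start: joints at [-0.085, 0.351, 1.652, -0, 1.139, -0.085], TCP at [0.55, 0, 0.405] pointing down, gripper open.
Joint ranges: [-2.75, 2.75], [-0.79, 2.1], [0.01, 2.65], [-1.57, 4.71], [0.07, 3.14], [-2.87, 2.87]. Speed limits (rad/s): [2.22, 2.22, 2.79, 3.14, 3.14, 3.14].

INTERFACE

Orientations are given as a rotation vector (axis times angle).
In Python, from workcell import bot gives the robot as it stands.
- The arm moves only by the shell command python3 -m creep 'ROWS' [FORCE]. ROWS is JSON, a list of rows, each a list of 7 numbers: the turn, a rotation vector about the tool's x, y, z in units of 6 degrees (1.0 is 6 degrees), then the shift along the tool's x, y, z in units of 30 mm (1.0 is 30 mm), then the opening, from 0 (shut) to 1 (fully open). A call has 1 to 8 rows; each row shifts and turns the commanded pose from where the row before left it, along the tool's axes as they then stand; what a row does not reach is not made up. A row lasts 1/8 s, in which the tool goes at most 62.5 mm and 10.7 degrees, less where a joint would pass 70% of its speed; a pose out of reach is approached as far as the arm can. A call is refused whole if a number of a shift passes 1 or a number of a turn 1, either way. A call with a gripper value outside its range is refused whole. The fingers move at their own pace and stop on an object; FORCE is the grip in N (left out, the last holds). Time passes only in rows, so rows that do not move let the fingers close. It gives the time, the measured TCP pose, the force, the opening and the grip force at its end, in the units of the state.
- bot.get_state(): the state, without advancing time (a new reading comes with each control period).
- bot.grab_frame(name): name is "scene" or "side" or "wrist"; returns a dict with "frame" (480x640x3 uint8, red, green, blue), "fx", "fy", "cx", "cy" (pixels), "R" (3x3) and "t" (3): a world point X has camera coordinates R X + t. Camera axes: x right, y down, z forward; pixel columns grow to the right and rows downward; lengths in m; the calibration is good to about 2 mm. A picture is of the moment at which its call begins. There is no depth.
- bot.hand_in(): hands the job in; it is judged then, once.
The state is a dict: "time_s": time; "joint_pos": joint angles; "joint_vel": joint speeds; "tau": joint torques, N m; "tcp_pos": TCP position; "tcp_rot": TCP orientation; "ft_force": force on the tool from outside, world axes, zero at the start; "moment": the same for the moment, N m; "width": opening from 0.0 (shut) to 1.0 (fully open); "grip_force": force on a finger pad.
Only numpy, scipy, OpenCV 4.12 (cv2) and the standard library are available. Lean on these libraries where they do the work, as an engineer would, in place of code of your own. Each camera call takes 0.05 s, during which the arm holds its last target. There are 200 camera calls.

TASK

Put the wooden tea-light holder block, the one with a single round hollow in its face, into the pocket of the turn-over jig's hinged plate with the hollow up, and let go. Then swing the plate by its bar all the way over, so that the block drops face-down into the nest on the other side, and leave the plate lying over it.

Things in the scene. Friction and masses are not known exactly. Their poses are not given: they have to be found in the camera images.
- holder: pale wooden block 76 x 52 mm, 22 thick, 60 g, flat on the table, one round hollow (40 wide, 12 deep) in the middle of its top. Origin: centre of its underside; x along the 76 side, y along the 52, z out of the hollowed face. Bystanders: same-sized blocks, one with two 20 mm hollows, one plain. Grip it across the 52, mid-length.
- jig: fixed plywood flip jig, board 130 (x) x 190 (y) x 18 mm. Origin: centre of its underside; x along the hinge (y = 0, 42.5 up). Hinged plate with pocket on +y, centre y = +47 mm; fixed nest on -y, centre y = -47; both floors 29 above the table; the block's 76 side goes along x, either way round. Strips 20 tall lean outward and centre it within 8 mm, 8 deg; mid 36 mm of long sides open for fingers.
- flipper (a joint): angle of the hinged plate (124 x 72 mm, 0.3 kg): 0 = open on the jig's +y side, pocket up, as at the start; 1.57 = upright; 3.14 = swung over the nest on -y. Little friction: let go, it falls back open below about 1.7 and over the nest from about 2.1. Past upright the block tips out by itself, hollow down, into the nest; shut, the plate leaves it 5 mm of free height.
- bar (a point): middle of the plate's round steel bar, 12 mm thick, 100 long, parallel to the hinge and 130 mm from it. Open: y = +130 of the jig, 42.5 above the table; upright: 172 up; swung over: y = -130, 42.5 up. Pinch it lightly (5 N) from above, fingers closing across it: it turns between the pads. 40 mm is free between bar and plate: open the fingers only about 40 mm here.
Not all that is in view belongs to the job. What is shaped like the holder but black, green or yellow is not meant.

How it is judged:
On the way, in this order (a step that is already met when the one before it is completed fails the run):
1. the block is seated hollow up in the pocket of the open plate and let go (value of joint flipper below 0.15 rad and y of holder in the frame of jig between 0.035 and 0.059 m and x of holder in the frame of jig between -0.012 and 0.012 m and z of holder in the frame of jig below 0.034 m and angle between holder's own z axis and vertical below 0.17 rad and contact force between the fingers and holder below 0.2 N), for 0.2 s.
2. the plate is swung all the way over with the block under it (value of joint flipper above 2.95 rad and angle between holder's own z axis and vertical above 2.9 rad), for 0.2 s.
At the end, for the whole second after the job is handed in: The block with the single round hollow lies at rest, hollow down, flat (within 10 degrees) on the nest's floor, within 12 mm of the nest's centre each way and 11 degrees of its direction, and the plate lies swung over it (joint above 2.95 rad) (value of joint flipper above 2.95 rad and y of holder in the frame of jig between -0.059 and -0.035 m and x of holder in the frame of jig between -0.012 and 0.012 m and z of holder in the frame of jig below 0.056 m and angle between holder's own z axis and vertical above 2.97 rad and angle between the x axis of holder and the x axis of jig, either way round below 0.2 rad and linear speed of holder below 0.02 m/s); the robot touches nothing.
It also fails if it takes over 58 s, if anything falls off the work surface, if the arm or the gripper's body presses on something with over 40 N, if the wrist force passes 120 N, or if a joint passes its speed limit or range.

## Working session

There is one attempt and no reset: what is moved stays moved. The work goes in short steps, Python scripts to look and compute and a shell command to move; the robot and the scene stay as the last step left them, time stands still between calls to the robot, and variables do not carry over. Pictures are saved under pics/ and viewed, at most 10 in all, crops included, and the job is handed in when it is done.

```bash
mkdir -p pics; cat > h.py <<'E'
import cv2,numpy as np,pickle
from workcell import bot
def grab(n,save=None):
    f=bot.grab_frame(n)
    if save:
        cv2.imwrite(f'pics/{save}.png',f['frame'][:,:,::-1]); pickle.dump(f,open(f'pics/{save}.pkl','wb'))
    return f
def ray(f,uv,z):
    R=np.array(f['R']);t=np.array(f['t']);c=-R.T@t
    d=R.T@np.array([(uv[0]-f['cx'])/f['fx'],(uv[1]-f['cy'])/f['fy'],1])
    return c+d*(z-c[2])/d[2]
def proj(f,X):
    p=np.array(f['R'])@np.array(X)+np.array(f['t'])
    return np.array([f['fx']*p[0]/p[2]+f['cx'],f['fy']*p[1]/p[2]+f['cy']])
E
python3 - <<'E'
from h import *
for n in ['scene','side','wrist']:
    f=grab(n,n+'0'); print(n,-np.array(f['R']).T@f['t'])
s=bot.get_state();print(s)
a=np.vstack([cv2.imread('pics/scene0.png')]);
E
```

```text
scene [1.15017669 0.02592328 0.63011716]
side [ 0.20643926 -0.36476005  0.50184118]
wrist [0.55110241 0.07276924 0.38321394]
{'time_s': 0.15, 'joint_pos': array([-8.46069637e-02,  3.51087146e-01,  1.65223889e+00,  1.20158283e-05,
        1.13908842e+00, -8.45821995e-02]), 'joint_vel': array([ 1.49228590e-04, -2.01415124e-03, -1.09777398e-03,  1.26436398e-03,
        1.52197197e-03, -1.07226851e-05]), 'tau': array([ 9.91285888e-04, -4.97462654e+01, -2.85344088e+01,  6.99646957e-02,
        2.45898723e-02, -7.18797719e-05]), 'tcp_pos': array([5.49908184e-01, 3.05339263e-05, 4.04353423e-01]), 'tcp_rot': array([-2.22102536e+00, -2.22095918e+00,  8.19133216e-04]), 'ft_force': array([0.14542406, 1.02886564, 1.00826281]), 'moment': array([0.02920976, 0.00816051, 0.06717898]), 'grip_force': 0.0, 'width': 0.9982631174792349}
```

View pics/scene0.png

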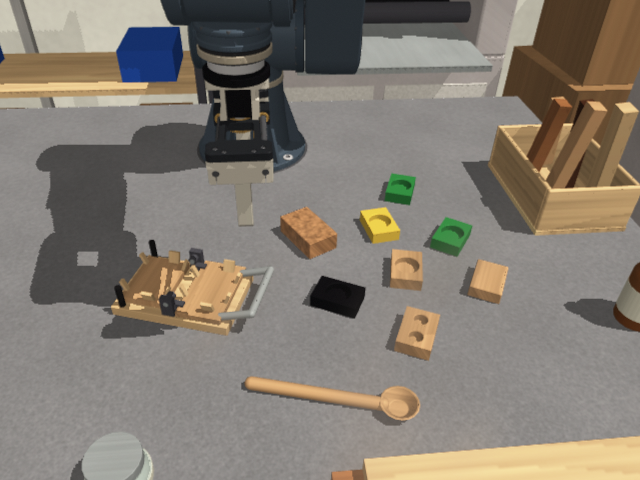

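View pics/side0.png

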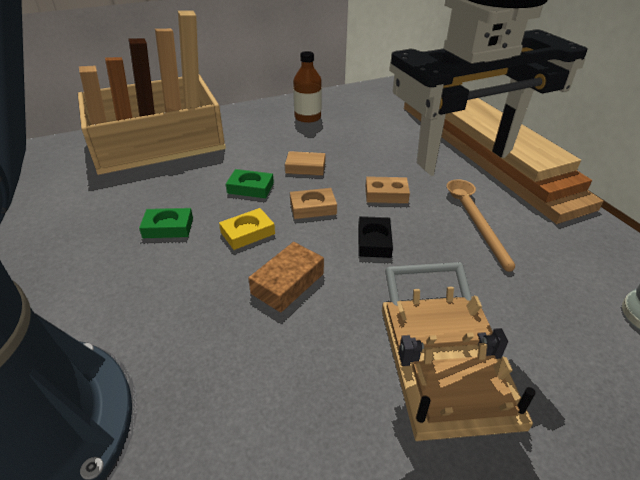

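The scene view shows three pale blocks: a single hollow at (407,268), two hollows at (418,332) and a plain one at (489,281). The block at (407,268), which is (313,203) in the side view, fits the description; the black, green and yellow ones are excluded. The jig is at scene (190,290) with its bar at (262,293), and at side (460,360) with its bar at (427,268). I'll confirm these in an enlarged crop.

```bash
python3 - <<'E'
import cv2,numpy as np
a=cv2.imread('pics/scene0.png');b=cv2.imread('pics/side0.png')
r=lambda im,x,y,w,h,W,H:cv2.resize(im[y:y+h,x:x+w],(W,H),interpolation=cv2.INTER_CUBIC)
# scene jig 105..285 x 235..335 ; side jig 370..550 x 250..440 ; holders
top=np.hstack([r(a,105,232,180,105,514,300),r(a,375,240,70,60,286,300)])
bot=np.hstack([r(b,370,250,180,190,284,300),r(b,370,250,100,60,230,300) if 0 else r(b,380,255,120,70,514,300)])[:, :798]
bot=np.hstack([bot,np.zeros((300,max(0,800-bot.shape[1]),3),np.uint8)])
cv2.imwrite('pics/crop1.png',np.vstack([top,bot]))
E
```

```text
(no output)
```

View pics/crop1.png

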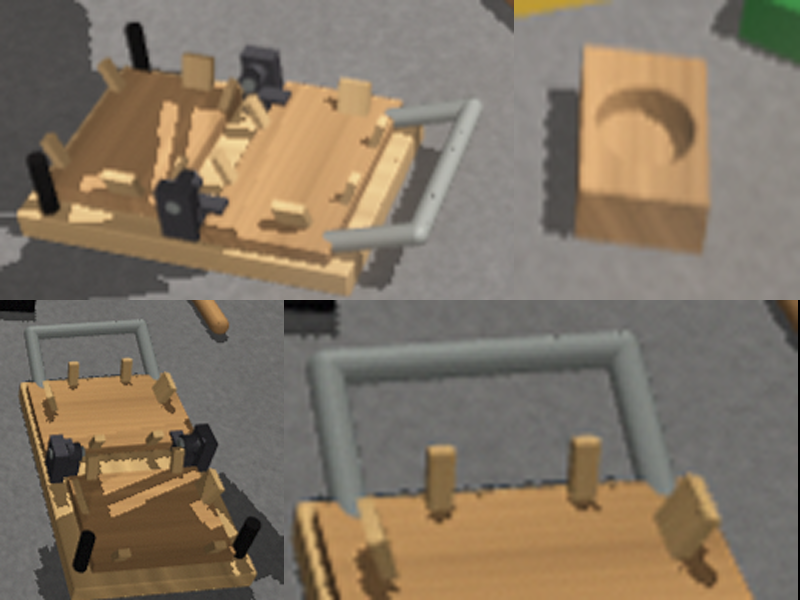

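View pics/wrist0.png

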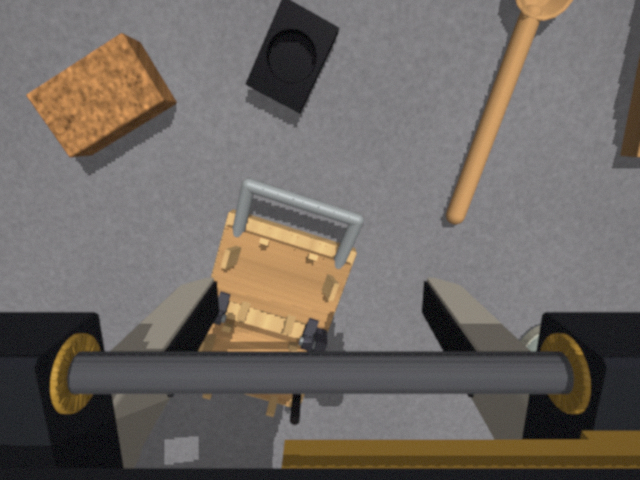

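The wrist view shows the bar corners at (247,185) and (358,218). The crop confirms the single-hollow block, with its top-face corners in the scene view at about (392,249), (422,252), (422,281) and (391,278).

```bash
python3 - <<'E'
from h import *
L=lambda n:pickle.load(open(f'pics/{n}0.pkl','rb'))
w,s,d=L('wrist'),L('scene'),L('side')
for n,f,p in [('w',w,[(247,185),(358,218)]),('s',s,[(271.7,268),(252.8,313.2)]),('d',d,[(389.6,269),(460.3,265)])]:
    P=[ray(f,q,.0425)[:2] for q in p]; v=P[1]-P[0]
    print(n,np.round(P,4).tolist(),'mid',np.round((P[0]+P[1])/2,4),'len',np.linalg.norm(v).round(4),'ang',np.degrees(np.arctan2(v[1],v[0])).round(1))
c=[(392.4,249.4),(422.2,252.4),(422.5,281.4),(390.7,278)]
P=np.array([ray(s,q,.022)[:2] for q in c]);print(P.round(4),P.mean(0).round(4),[np.linalg.norm(P[i]-P[i-1]).round(4) for i in range(4)])
# hollow & mask in side view
for f,(u,v),n in[(s,(407,268),'s'),(d,(313,203),'d')]:
    hsv=cv2.cvtColor(f['frame'],cv2.COLOR_RGB2HSV)
    m=cv2.inRange(hsv,(5,70,60),(25,255,255)); 
    cs,_=cv2.findContours(m,cv2.RETR_EXTERNAL,cv2.CHAIN_APPROX_NONE)
    k=[x for x in cs if cv2.pointPolygonTest(x,(u,v),False)>=0][0]
    print(n,cv2.boundingRect(k),cv2.approxPolyDP(k,3,True)[:,0].tolist())
    # top plane footprint
    print(np.round([ray(f,q,.022)[:2] for q in cv2.approxPolyDP(k,3,True)[:,0]],3).tolist())
print(w['R'],w['t'],w['fx'],w['cx'],w['cy'])
E
```

```text
w [[0.4876, 0.0274], [0.5843, -0.0017]] mid [0.536  0.0128] len 0.101 ang -16.8
s [[0.4828, 0.0297], [0.5814, -0.0016]] mid [0.5321 0.0141] len 0.1034 ang -17.6
d [[0.4906, 0.0304], [0.5875, -0.0023]] mid [0.5391 0.014 ] len 0.1023 ang -18.7
[[0.4271 0.2431]
 [0.4393 0.2936]
 [0.5125 0.2753]
 [0.5002 0.2247]] [0.4698 0.2592] [np.float64(0.0754), np.float64(0.052), np.float64(0.0755), np.float64(0.0521)]
s (390, 249, 33, 42) [[392, 249], [390, 286], [420, 290], [421, 252]]
[[0.426, 0.243], [0.519, 0.22], [0.532, 0.266], [0.438, 0.292]]
d (290, 188, 47, 31) [[331, 188], [290, 192], [294, 218], [335, 214]]
[[0.512, 0.275], [0.439, 0.292], [0.418, 0.218], [0.486, 0.201]]
[[ 9.99999455e-01 -1.32007520e-04 -1.03593791e-03]
 [ 1.45107325e-04 -9.64791784e-01  2.63014814e-01]
 [-1.03418432e-03 -2.63014821e-01 -9.64791239e-01]] [-0.55069552 -0.03066375  0.38943078] 394.00713494067196 320.005667938581 238.04516836360943
```

```bash
cat >> h.py <<'E'
from scipy.spatial.transform import Rotation as Ro
def go(x,y,z,ang):
    """needed shift (tool units, of 30mm) of TCP to world xyz; turn units about tool xyz to vertical with tool y at ang deg"""
    s=bot.get_state();R=Ro.from_rotvec(s['tcp_rot']);a=np.radians(ang)
    ty=np.array([np.cos(a),np.sin(a),0]);tz=np.array([0,0,-1.]);T=Ro.from_matrix(np.c_[np.cross(ty,tz),ty,tz])
    tu=np.degrees((R.inv()*T).as_rotvec())/6
    print('turn',tu.round(2),'shift(now)',(R.inv().apply(np.array([x,y,z])-s['tcp_pos'])/.03).round(2),'shift(after turn)',(T.inv().apply(np.array([x,y,z])-s['tcp_pos'])/.03).round(2),
      '\ntcp',s['tcp_pos'].round(4),'yaw',np.degrees(np.arctan2(*R.as_matrix()[[1,0],1])).round(2),'F',s['ft_force'].round(1),'w',round(s['width'],3),'g',s['grip_force'],'t',s['time_s'])
E
python3 -m creep '[[0,0,-1,0,0,0,0.85],[0,0,-1,0,0,0,0.85],[0,0,-1,0,0,0,0.85],[0,0,-1,0,0,0,0.85],[0,0,-1,0,0,0,0.85],[0,0,-1,0,0,0,0.85],[0,0,-1,0,0,0,0.85],[0,0,-1,0,0,0,0.85]]' 
python3 -m creep '[[0,0,-1,0,0,0,0.85],[0,0,-1,0,0,0,0.85],[0,0,-1,0,0,0,0.85],[0,0,-1,0,0,0,0.85],[0,0,-0.7,0,0,0,0.85],[0,0,0,0,0,0,0.85]]'
python3 -c "
from h import *
go(.470,.259,.30,76.3)"
```

```text
time_s: 1.15
tcp_pos: [0.5499, 0.0, 0.4045]
tcp_rot: [-1.121, -2.934, 0.0]
ft_force: [0.5, -0.3, -0.3]
width: 0.849
grip_force: 0.0
time_s: 1.9
tcp_pos: [0.55, 0.0, 0.4046]
tcp_rot: [-0.378, -3.118, 0.0]
ft_force: [0.3, 0.3, 0.2]
width: 0.848
grip_force: 0.0
turn [-0.   -0.   -0.02] shift(now) [4.65 7.75 3.49] shift(after turn) [4.63 7.76 3.49] 
tcp [0.55   0.     0.4046] yaw 76.17 F [0.3 0.3 0.2] w 0.848 g 0.0 t 1.9
```

```bash

python3 -m creep '[[0,0,0,0.58,0.97,0.43,0.85],[0,0,0,0.58,0.97,0.43,0.85],[0,0,0,0.58,0.97,0.43,0.85],[0,0,0,0.58,0.97,0.43,0.85],[0,0,0,0.58,0.97,0.43,0.85],[0,0,0,0.58,0.97,0.43,0.85],[0,0,0,0.58,0.97,0.43,0.85],[0,0,0,0.58,0.97,0.43,0.85]]' >/dev/null
python3 -m creep '[[0,0,0,0,0,0,0.85],[0,0,0,0,0,0,0.85]]' >/dev/null
python3 -c "
from h import *
go(.470,.259,.195,76.3); f=grab('wrist','wrist1'); print(proj(f,[.470,.259,.022]))"
```

```text
turn [-0.    0.   -0.02] shift(now) [ 0.02 -0.    3.56] shift(after turn) [ 0.02 -0.    3.56] 
tcp [0.4706 0.2589 0.3018] yaw 76.16 F [ 1.   1.3 -0.3] w 0.852 g 0.0 t 3.15
[319.74513623 238.75869214]
```

View pics/wrist1.png

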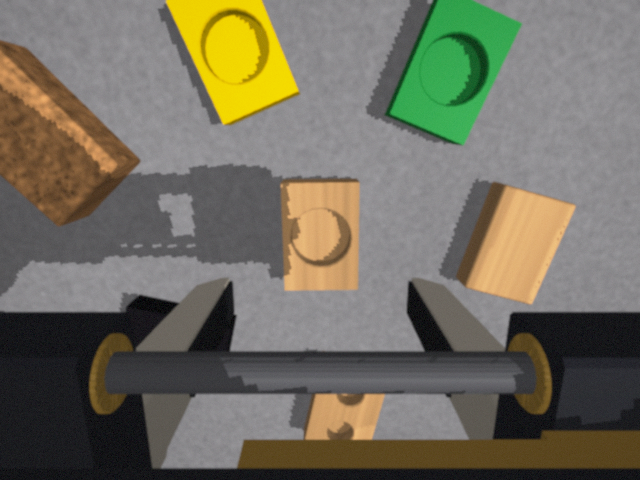

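The block is centred at about (320,236) and square to the tool. The black block is well clear of the finger path.

```bash

python3 -m creep '[[0,0,0,0,0,0.9,0.75],[0,0,0,0,0,0.9,0.75],[0,0,0,0,0,0.9,0.75],[0,0,0,0,0,0.5,0.75],[0,0,0,0,0,0.36,0.75],[0,0,0,0,0,0,0.75]]' >/dev/null
python3 -m creep '[[0,0,0,0,0,0,0.4],[0,0,0,0,0,0,0.4],[0,0,0,0,0,0,0.4],[0,0,0,0,0,0,0.4],[0,0,0,0,0,0,0.4]]' 15
python3 -m creep '[[0,0,0,0,0,-0.5,0.4],[0,0,0,0,0,-0.9,0.4],[0,0,0,0,0,-0.9,0.4],[0,0,0,0,0,-0.9,0.4],[0,0,0,0,0,-0.4,0.4],[0,0,0,0,0,0,0.4]]'
python3 -c "
from h import *
go(.5105,-.0655,.30,72.4)"
```

```text
time_s: 4.58
tcp_pos: [0.4705, 0.2594, 0.1953]
tcp_rot: [0.377, 3.118, 0.001]
ft_force: [-0.9, -1.3, 6.0]
width: 0.559
grip_force: 15.0
time_s: 5.32
tcp_pos: [0.4703, 0.2593, 0.3033]
tcp_rot: [0.377, 3.118, 0.001]
ft_force: [0.3, -0.1, -1.2]
width: 0.557
grip_force: 15.0
turn [0.01 0.01 0.63] shift(now) [ -3.88 -10.2    0.11] shift(after turn) [-4.55 -9.92  0.11] 
tcp [0.4703 0.2593 0.3033] yaw 76.2 F [ 0.3 -0.1 -1.2] w 0.557 g 14.99994507059455 t 5.325
```

```bash

python3 -m creep '[[0,0,0.63,0,0,0,0.4],[0,0,0,-0.45,-0.99,0,0.4],[0,0,0,-0.45,-0.99,0,0.4],[0,0,0,-0.45,-0.99,0,0.4],[0,0,0,-0.45,-0.99,0,0.4],[0,0,0,-0.45,-0.99,0,0.4],[0,0,0,-0.45,-0.99,0,0.4],[0,0,0,-0.45,-0.99,0,0.4]]' >/dev/null
python3 -m creep '[[0,0,0,-0.45,-0.99,0,0.4],[0,0,0,-0.45,-0.99,0,0.4],[0,0,0,-0.45,-0.99,0,0.4],[0,0,0,0,0,0,0.4],[0,0,0,0,0,0,0.4]]' >/dev/null
python3 -c "
from h import *
go(.5105,-.0655,.225,72.4); f=grab('wrist','wrist2'); print(proj(f,[.5105,-.0655,.029]))
e=np.array([.953,-.302,0]);n=np.array([.302,.953,0])
b=np.array([.5355,.0135,.0425])
print(proj(f,b-.05*e),proj(f,b+.05*e))"
```

```text
turn [ 0.   -0.01  0.  ] shift(now) [-0.06 -0.03  2.57] shift(after turn) [-0.06 -0.03  2.57] 
tcp [ 0.5091 -0.0641  0.302 ] yaw 72.41 F [ 0.5 -0.2 -0.7] w 0.555 g 14.999904558062553 t 6.95
[318.35139087 245.54217483]
[456.26056299 171.75130728] [442.7276608  323.15979427]
```

View pics/wrist2.png

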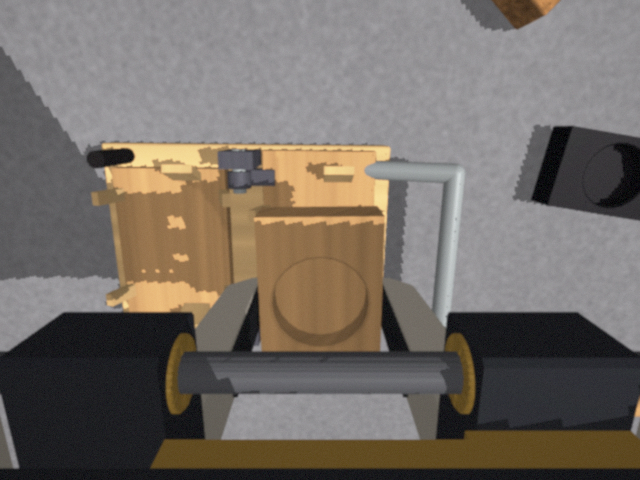

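The bar corner at (455,171) and bar line match the prediction to within a couple of pixels, so I'll lower the block into the pocket.

```bash

python3 -m creep '[[0,0,0,-0.1,-0.03,0.8,0.4],[0,0,0,0,0,0.8,0.4],[0,0,0,0,0,0.5,0.4],[0,0,0,0,0,0.3,0.4],[0,0,0,0,0,0.15,0.4],[0,0,0,0,0,0,0.4]]'
python3 -c "
from h import *
go(.5105,-.0655,.2245,72.4); f=grab('side','side2');g=grab('scene','scene2')
a=cv2.resize(f['frame'][240:440,360:560],(400,400),interpolation=2);b=cv2.resize(g['frame'][180:340,110:290],(400,400),interpolation=2)
cv2.imwrite('pics/crop2.png',np.hstack([a,b])[:,:,::-1])"
```

```text
time_s: 7.75
tcp_pos: [0.512, -0.0663, 0.2264]
tcp_rot: [0.48, 3.105, -0.0]
ft_force: [0.3, 0.7, -0.3]
width: 0.558
grip_force: 15.0
turn [0. 0. 0.] shift(now) [0.06 0.01 0.06] shift(after turn) [0.06 0.01 0.06] 
tcp [ 0.512  -0.0663  0.2264] yaw 72.42 F [ 0.3  0.7 -0.3] w 0.558 g 15.000005308538675 t 7.75
```

View pics/crop2.png

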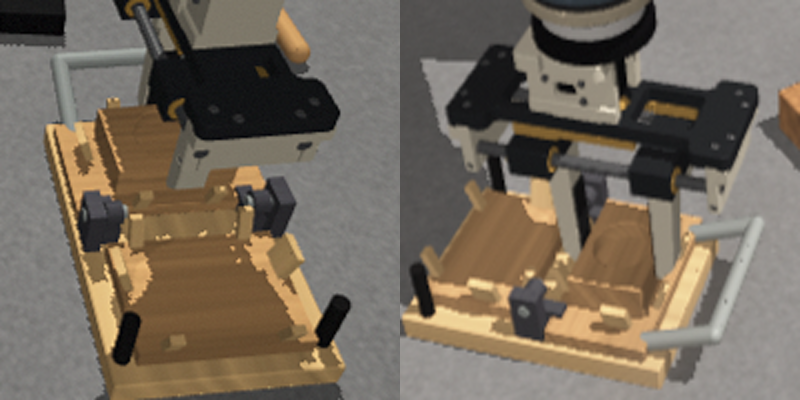

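Both views show the block between the pocket strips, about 2 mm above the floor. I'll release it with a small opening.

```bash

python3 -m creep '[[0,0,0,0,0,0.06,0.4],[0,0,0,0,0,0,0.4],[0,0,0,0,0,0,0.66],[0,0,0,0,0,0,0.66],[0,0,0,0,0,0,0.66],[0,0,0,0,0,-0.2,0.66],[0,0,0,0,0,-0.5,0.66],[0,0,0,0,0,-0.8,0.66]]'
python3 -m creep '[[0,0,0,0,0,-0.7,0.66],[0,0,0,0,0,-0.7,0.43],[0,0,0,0,0.4,0,0.43],[0,0,0,0,0.8,0,0.43],[0,0,0,0,0.8,0,0.43],[0,0,0,0,0.6,0,0.43],[0,0,0,0,0,0,0.43],[0,0,0,0,0,0,0.43]]'
python3 -c "
from h import *
go(.5355,.0135,.2115,72.4); f=grab('side','side3');g=grab('wrist','wrist3')
a=cv2.resize(f['frame'][240:440,360:560],(400,400),interpolation=2);b=cv2.resize(g['frame'],(400,300),interpolation=cv2.INTER_AREA)
cv2.imwrite('pics/crop3.png',np.hstack([a,np.pad(b,((0,100),(0,0),(0,0)))])[:,:,::-1])"
```

```text
time_s: 8.85
tcp_pos: [0.5118, -0.0663, 0.2705]
tcp_rot: [-0.48, -3.104, -0.0]
ft_force: [1.0, -0.5, 0.8]
width: 0.657
grip_force: 0.0
time_s: 9.85
tcp_pos: [0.5353, 0.0077, 0.3112]
tcp_rot: [-0.48, -3.104, 0.0]
ft_force: [-0.2, -0.6, 0.7]
width: 0.433
grip_force: 0.0
turn [-0. -0.  0.] shift(now) [0.05 0.19 3.32] shift(after turn) [0.05 0.18 3.32] 
tcp [0.5353 0.0077 0.3112] yaw 72.42 F [-0.2 -0.6  0.7] w 0.433 g 0.0 t 9.85
```

View pics/crop3.png

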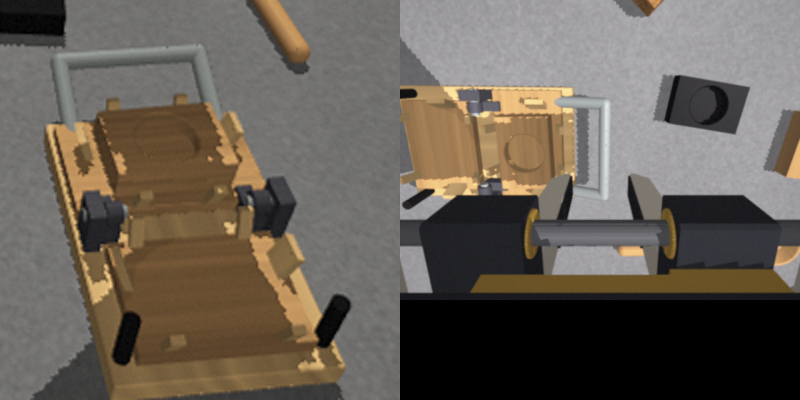

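The block is seated hollow up with the bar clear between the fingers. Next I pinch the bar.

```bash

python3 -m creep '[[0,0,0,0.05,0.19,0.6,0.43],[0,0,0,0,0,0.8,0.43],[0,0,0,0,0,0.8,0.43],[0,0,0,0,0,0.7,0.43],[0,0,0,0,0,0.4,0.43],[0,0,0,0,0,0.06,0.43],[0,0,0,0,0,0,0.43]]'
python3 -m creep '[[0,0,0,0,0,0,0.05],[0,0,0,0,0,0,0.05],[0,0,0,0,0,0,0.05],[0,0,0,0,0,0,0.05],[0,0,0,0,0,0,0.05],[0,0,0,0,0,0,0.05]]' 5
python3 -c "
from h import *
go(.5355,.0135,.2095,72.4)
t=np.radians(np.arange(0,181,7.5));r=.13/.03
for i,(a,b) in enumerate(zip(np.diff(r*np.cos(t)),-np.diff(r*np.sin(t)))): print(i,a.round(2),b.round(2))"
```

```text
time_s: 10.82
tcp_pos: [0.536, 0.0138, 0.2112]
tcp_rot: [0.48, 3.104, 0.0]
ft_force: [0.5, 0.1, -1.0]
width: 0.431
grip_force: 0.0
time_s: 11.58
tcp_pos: [0.5356, 0.0131, 0.2108]
tcp_rot: [-0.479, -3.104, 0.002]
ft_force: [-1.6, -10.0, 3.3]
width: 0.14
grip_force: 5.0
turn [-0.01 -0.    0.01] shift(now) [0.01 0.01 0.04] shift(after turn) [0.01 0.01 0.04] 
tcp [0.5356 0.0131 0.2108] yaw 72.44 F [ -1.6 -10.    3.3] w 0.14 g 4.997773468494415 t 11.575
0 -0.04 -0.57
1 -0.11 -0.56
2 -0.18 -0.54
3 -0.25 -0.51
4 -0.31 -0.47
5 -0.37 -0.43
6 -0.43 -0.37
7 -0.47 -0.31
8 -0.51 -0.25
9 -0.54 -0.18
10 -0.56 -0.11
11 -0.57 -0.04
12 -0.57 0.04
13 -0.56 0.11
14 -0.54 0.18
15 -0.51 0.25
16 -0.47 0.31
17 -0.43 0.37
18 -0.37 0.43
19 -0.31 0.47
20 -0.25 0.51
21 -0.18 0.54
22 -0.11 0.56
23 -0.04 0.57
```

```bash

python3 -m creep '[[0,0,0,-0.06,-0.06,-0.57,0.05],[0,0,0,0,-0.11,-0.56,0.05],[0,0,0,0,-0.18,-0.54,0.05],[0,0,0,0,-0.25,-0.51,0.05],[0,0,0,0,-0.31,-0.47,0.05],[0,0,0,0,-0.37,-0.43,0.05],[0,0,0,0,0,0,0.05]]'
python3 -c "
from h import *
t=np.radians(45);n=np.array([.302,.953]);b=np.array([.497,-.1105])+.13*np.cos(t)*n
go(b[0],b[1],.2095+.13*np.sin(t),72.4)"
```

```text
time_s: 12.45
tcp_pos: [0.5253, -0.024, 0.3034]
tcp_rot: [-0.481, -3.103, 0.001]
ft_force: [-3.1, -1.2, -4.1]
width: 0.125
grip_force: 5.0
turn [-0.   -0.01 -0.  ] shift(now) [0.03 0.03 0.07] shift(after turn) [0.03 0.03 0.07] 
tcp [ 0.5253 -0.024   0.3034] yaw 72.38 F [-3.1 -1.2 -4.1] w 0.125 g 5.003305077552795 t 12.45
```

```bash

python3 -m creep '[[0,0,0,0,-0.43,-0.37,0.05],[0,0,0,0,-0.47,-0.31,0.05],[0,0,0,0,-0.51,-0.25,0.05],[0,0,0,0,-0.54,-0.18,0.05],[0,0,0,0,-0.56,-0.11,0.05],[0,0,0,0,-0.57,-0.04,0.05],[0,0,0,0,0,0,0.05]]'
python3 -c "
from h import *
f=grab('side','side4');g=grab('scene','scene4')
a=cv2.resize(f['frame'][200:440,340:580],(400,400),interpolation=2);b=cv2.resize(g['frame'][120:340,90:310],(400,400),interpolation=2)
cv2.imwrite('pics/crop4.png',np.hstack([a,b])[:,:,::-1])
go(.497,-.1105,.2095+.13,72.4)"
```

```text
time_s: 13.32
tcp_pos: [0.4977, -0.1126, 0.3411]
tcp_rot: [0.482, 3.104, -0.001]
ft_force: [-2.0, 0.8, 6.1]
width: 0.128
grip_force: 5.0
turn [-0.  0. -0.] shift(now) [0.04 0.03 0.05] shift(after turn) [0.04 0.03 0.05] 
tcp [ 0.498  -0.1118  0.341 ] yaw 72.38 F [-1.7  1.4  5.7] w 0.126 g 4.995201230049133 t 13.425
```

View pics/crop4.png

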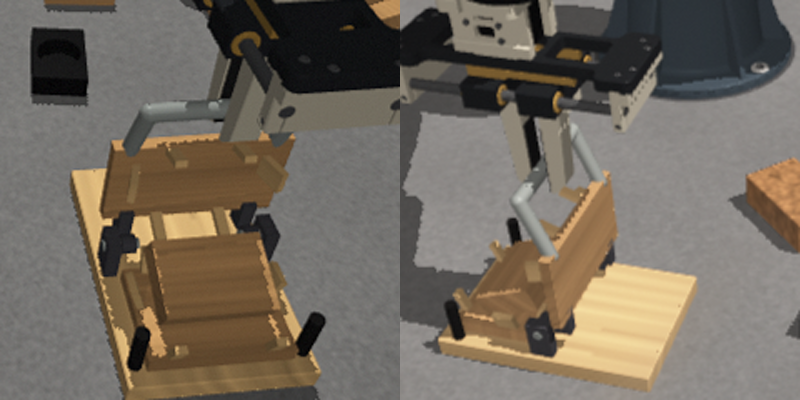

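The plate is upright (side crop) and the block has tipped bottom-up toward the nest at about crop (210,280). I'll let it settle and check numerically whether it moved and where its top face is.

```bash

python3 -m creep '[[0,0,0,0,0,0,0.05],[0,0,0,0,0,0,0.05],[0,0,0,0,0,0,0.05]]' >/dev/null
python3 -c "
from h import *
f=grab('side','side5');o=pickle.load(open('pics/side4.pkl','rb'))
d=cv2.absdiff(f['frame'],o['frame']).max(2)[330:430,390:550];print('changed px in nest',(d>25).sum())
e=np.array([.953,-.302,0]);n=np.array([.302,.953,0]);c=np.array([.497,-.1105,0])-.047*n
for z in(.051,):
  for a,b in((-1,1),(1,1),(1,-1),(-1,-1)):
    p=proj(f,c+[0,0,z]+a*.038*e+b*.026*n); print((p).round(1),'crop4:',((p-[340,200])*400/240).round(0))
go(.497,-.1105,.3395,72.4)"
```

```text
changed px in nest 45
[428.5 355. ] crop4: [148. 258.]
[492.  349.6] crop4: [253. 249.]
[510.5 389.1] crop4: [284. 315.]
[442.2 395.4] crop4: [170. 326.]
turn [-0.    0.01  0.  ] shift(now) [0.04 0.02 0.05] shift(after turn) [0.04 0.02 0.05] 
tcp [ 0.4981 -0.1114  0.341 ] yaw 72.42 F [-2.   1.1  6.5] w 0.128 g 4.995119646191597 t 13.85
```

```bash

python3 -m creep '[[0,0,0,0,-0.57,0.04,0.05],[0,0,0,0,-0.56,0.11,0.05],[0,0,0,0,-0.54,0.18,0.05],[0,0,0,0,-0.51,0.25,0.05],[0,0,0,0,0,0,0.05],[0,0,0,0,0,0,0.05]]'
python3 -c "
from h import *
t=np.radians(120);n=np.array([.302,.953]);b=np.array([.497,-.1105])+.13*np.cos(t)*n
f=grab('side','side6');g=grab('scene','scene6')
a=cv2.resize(f['frame'][300:440,380:580],(400,280),interpolation=2);b2=cv2.resize(g['frame'][180:340,100:280],(400,356),interpolation=2)
cv2.imwrite('pics/crop6.png',np.hstack([np.pad(a,((0,76),(0,0),(0,0))),b2])[:,:,::-1])
go(b[0],b[1],.2095+.13*np.sin(t),72.4)
e=np.array([.953,-.302,0]);n=np.array([.302,.953,0]);c=np.array([.497,-.1105,0.051])-.047*n
for F,o,k in((f,[380,300],2),(g,[100,180],400/180)):
  print([((proj(F,c+a*.038*e+b*.026*n)-o)*k).round(0).tolist() for a,b in((-1,1),(1,1),(1,-1),(-1,-1))])"
```

```text
time_s: 14.6
tcp_pos: [0.4781, -0.1737, 0.3234]
tcp_rot: [-0.48, -3.104, 0.0]
ft_force: [-3.6, -1.5, 2.3]
width: 0.124
grip_force: 5.0
turn [-0.   -0.    0.01] shift(now) [0.04 0.02 0.05] shift(after turn) [0.04 0.02 0.05] 
tcp [ 0.4782 -0.1734  0.3236] yaw 72.44 F [-4.  -1.   1.9] w 0.129 g 4.998668655753136 t 14.7
[[97.0, 110.0], [224.0, 99.0], [261.0, 178.0], [124.0, 191.0]]
[[177.0, 172.0], [132.0, 242.0], [62.0, 230.0], [111.0, 162.0]]
```

View pics/crop6.png

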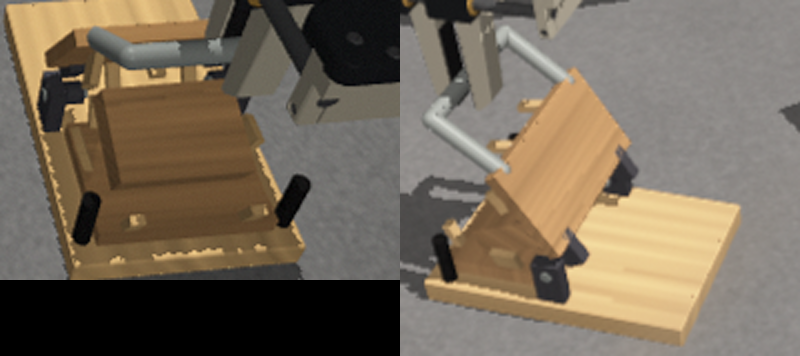

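At 120° the block is bottom-up in the nest with its hinge-side edge slightly high, at crop (97,97)–(237,82) against an expected (97,110)–(224,99). The outward-leaning strips and the closing plate should seat it, so I'll continue and check the force.

```bash

python3 -m creep '[[0,0,0,0,-0.47,0.31,0.05],[0,0,0,0,-0.43,0.37,0.05],[0,0,0,0,-0.37,0.43,0.05],[0,0,0,0,-0.31,0.47,0.05],[0,0,0,0,0,0,0.05],[0,0,0,0,0,0,0.05]]'
python3 -c "
from h import *
t=np.radians(150);n=np.array([.302,.953]);b=np.array([.497,-.1105])+.13*np.cos(t)*n
go(b[0],b[1],.2095+.13*np.sin(t),72.4)"
```

```text
time_s: 15.45
tcp_pos: [0.4639, -0.219, 0.2761]
tcp_rot: [-0.48, -3.104, 0.001]
ft_force: [-3.3, -3.4, 0.8]
width: 0.123
grip_force: 5.0
turn [-0. -0.  0.] shift(now) [0.04 0.03 0.05] shift(after turn) [0.04 0.03 0.05] 
tcp [ 0.4639 -0.219   0.2761] yaw 72.42 F [-3.3 -3.4  0.8] w 0.123 g 5.005704425275326 t 15.45
```

```bash

python3 -m creep '[[0,0,0,0,-0.25,0.51,0.05],[0,0,0,0,-0.18,0.54,0.05],[0,0,0,0,0,0,0.05]]'
python3 -m creep '[[0,0,0,0,-0.06,0.28,0.05],[0,0,0,0,-0.05,0.28,0.05],[0,0,0,0,-0.03,0.28,0.05],[0,0,0,0,-0.01,0.29,0.05],[0,0,0,0,0,0,0.05]]'
python3 -c "
from h import *
n=np.array([.302,.953]);b=np.array([.497,-.1105])-.13*n
go(b[0],b[1],.2095,72.4)"
```

```text
time_s: 15.82
tcp_pos: [0.46, -0.2316, 0.2437]
tcp_rot: [0.48, 3.105, -0.001]
ft_force: [-3.1, -5.1, 0.9]
width: 0.122
grip_force: 5.0
time_s: 16.45
tcp_pos: [0.4586, -0.236, 0.2101]
tcp_rot: [0.479, 3.105, -0.002]
ft_force: [-4.9, -9.2, -1.4]
width: 0.133
grip_force: 5.0
turn [-0.01  0.    0.01] shift(now) [0.04 0.04 0.02] shift(after turn) [0.04 0.04 0.02] 
tcp [ 0.4586 -0.236   0.2101] yaw 72.44 F [-4.9 -9.2 -1.4] w 0.133 g 5.0110964477062225 t 16.45
```

The plate shut with no resistance. I'll release, retreat and check.

```bash

python3 -m creep '[[0,0,0,0,0,0,0.43],[0,0,0,0,0,0,0.43],[0,0,0,0,0,0,0.43],[0,0,0,0,0,-0.2,0.43],[0,0,0,0,0,-0.6,0.43],[0,0,0,0,0,-0.9,0.43],[0,0,0,0,0,-0.9,0.43],[0,0,0,0,0,-0.9,0.43]]' > /dev/null
python3 -m creep '[[0,0,0,0,0,-0.9,0.43],[0,0,0,0,0,-0.9,0.43],[0,0,0,0,-0.9,0,0.43],[0,0,0,0,-0.9,0,0.43],[0,0,0,0,-0.9,0,0.43],[0,0,0,0,-0.9,0,0.43],[0,0,0,0,0,0,0.43],[0,0,0,0,0,0,0.43]]'
python3 - <<'E'
from h import *
f=grab('side','side9');g=grab('scene','scene9')
n=np.array([.302,.953,0]);e=np.array([.953,-.302,0]);b=np.array([.497,-.1105,.0425])-.13*n
for nm,F in(('side',f),('scene',g)):
    im=F['frame'].astype(int);P=proj(F,b)
    print(nm,'pred bar ends',proj(F,b-.05*e).round(1),proj(F,b+.05*e).round(1))
    # grey steel: low saturation, brighter than table
    hsv=cv2.cvtColor(F['frame'],cv2.COLOR_RGB2HSV)
    m=cv2.inRange(hsv,(0,0,115),(179,45,200))
    x,y=P.astype(int);w=m[max(0,y-50):y+50,max(0,x-60):x+60]
    k,lab,st,ce=cv2.connectedComponentsWithStats(w)
    for i in range(1,k):
        if st[i][4]>60: print(st[i].tolist(),(ce[i]+[max(0,x-60),max(0,y-50)]).round(1))
    # column profile: rays along bar normal for bar brightness
    for s in(-.04,0,.04):
        print(s,[im[tuple(proj(F,b+s*e+[0,0,dz])[::-1].round().astype(int))].tolist() for dz in(-.015,-.01,0,.006,.012,.02)])
E
```

```text
time_s: 18.45
tcp_pos: [0.4261, -0.3378, 0.3698]
tcp_rot: [0.48, 3.105, 0.0]
ft_force: [-0.6, -0.0, 0.3]
width: 0.43
grip_force: 0.0
side pred bar ends [446.4 452.9] [543.2 443.1]
[0, 0, 113, 59, 1282] [489.  436.4]
-0.04 [[77, 78, 75], [86, 89, 85], [126, 131, 125], [132, 136, 131], [87, 89, 86], [59, 58, 57]]
0 [[77, 80, 76], [87, 89, 85], [126, 131, 126], [128, 134, 127], [59, 60, 58], [55, 53, 53]]
0.04 [[77, 80, 77], [92, 96, 92], [127, 133, 127], [128, 131, 126], [93, 94, 92], [113, 117, 111]]
scene pred bar ends [122.4 247.3] [ 91.3 287.2]
[0, 0, 120, 100, 7589] [ 90.  255.4]
[43, 70, 23, 16, 220] [101.1 293.8]
-0.04 [[146, 142, 140], [145, 141, 139], [169, 171, 165], [180, 183, 176], [146, 147, 142], [138, 136, 133]]
0 [[134, 131, 129], [74, 73, 72], [154, 156, 150], [180, 182, 177], [168, 170, 165], [141, 138, 135]]
0.04 [[136, 132, 130], [81, 80, 78], [149, 152, 146], [167, 170, 164], [163, 165, 159], [141, 138, 136]]
```

The bar lies at the shut position in both views, within about 5 mm (2.95 rad would put it 25 mm higher). The arm is clear of everything, so I'm handing in.

```bash
python3 -c "
from workcell import bot
print(bot.hand_in())"
```

```text
the job is handed in; nothing more can be done
None
```

The single-hollow block went into the pocket hollow up and was let go. The plate was swung fully over with the block hollow down under it, and the job was handed in at about 18.5 s; the block's final position in the nest wasn't seen under the shut plate, and no verdict was returned.

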